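# Uncap the plate viewer and click the amber filter in

## Task

Get the plate viewer ready for a look at the colonies through its amber filter: lift the red dust cap off the eyepiece and set it down gently on the bench, open side down, then take the black upright grip of the filter slide and pull the slide out until you feel its ball click into the notch of the amber filter, without running on to the red filter. Finish holding the grip firmly between the fingers, with the slide still in the amber notch (do not let go at the end). Leave the agar dish on the viewer's stage, the two vials and the log book where they are.

Things in the scene. Friction and masses are not known exactly. Their poses are not given: they have to be found in the camera images.
- viewer: Plate viewer, fixed: white base 160 x 130 mm, white column at its back, grey head over the stage. Origin: on the bench under the eyepiece axis; x points from its front to the column, y left along the filter slide, z up. Head: x -40 to 83, y -32 to 32, z 88 to 117 mm. The aluminium slide runs through it along y (44 mm wide, z 99 to 106 mm) and sticks out at both sides.
- eyepiece_top (a point): Centre of the top of the black eyepiece barrel on the viewer's head, 155 mm above the bench. The barrel is upright, 40 mm in diameter, with a 48 mm collar in the 6 mm above the head.
- dust_cap: Red slip-on dust cap resting loosely over the eyepiece barrel: a cup turned open side down, 49 mm outside, 30 mm high, 35 g, bore 43 mm wide and 26 mm deep (1.5 mm play on the barrel). Origin: centre of its open rim; z up to its closed top. It starts 129 mm above the bench and comes free after rising 26 mm. Any free spot of bench will do; x 0.43, y 0.03 is free.
- slide_grip (a point): Black upright grip on the left (viewer +y) end of the filter slide, moving with it along the viewer's y only. 18 mm along x, 12 mm along y, 44 mm tall, on a flange 30 x 20 x 3 mm. This point: centre of its underside, 106 mm above the bench (top at 150 mm), at x 0, y 95 mm + joint value in the viewer's frame; same axes. Pinch it from above, across either faces, with 10 N or more.
- filter_slide (a joint): Travel of the slide (m), growing as it is pulled out to viewer +y; -0.003 to 0.103, starts between 0 and 0.035. Clear filter in the beam at 0, amber 0.050, red 0.100 (34 mm squares). At each a spring ball drops into an 8 mm wide notch in the slide's edge: within 2 mm it draws a freed slide close to the centre. Leaving a notch takes about 11 N along the slide; elsewhere it runs with about 3 N.
- agar_dish: Glass petri dish with pink agar, 90 mm diameter, 18 mm high, loose on the viewer's stage under the head. Origin: centre of its underside. Leave it.
- red_vial: Small vial with a red cap, 25 mm diameter, 51 mm high, standing on the bench in front to the right. Origin: centre of its underside. Leave it.
- blue_vial: Small clear vial with a blue cap, 25 mm diameter, 53 mm high, standing beside the red one. Origin: centre of its underside. Leave it.
- log_book: Dark green log book lying flat, 105 x 148 x 13 mm. Origin: centre of its underside. Leave it.
Mind the look-alikes: they are no part of the job. Of the things shaped like the dust_cap, the red one is meant.

How it is judged:
By the outcome, as a careful person would: the job done as asked, in the order asked, and still so for the second after the job is handed in, while the arm keeps its last pose, push and grip.
It also fails if it takes over 61 s, if anything falls off the work surface, if the arm or the gripper's body presses on something with over 40 N, if the wrist force passes 120 N, or if a joint passes its speed limit or range.

## Robot

A 6-joint arm with a two-finger parallel gripper is mounted at the origin on a cart in front of the work surface, level with it; the furniture and walls round the work are solid. World frame = base frame: x ahead of the robot, y to its left, z up, the work surface at z = 0. Lengths are in mm, angles in degrees, forces in N, time in s.
With the tool pointing down it reaches from about 275 to 850 mm from the base axis. Payload 5.2 kg.
Tool frame: the origin (TCP) lies midway between the tips of the shut fingers; the grasp point (between the pads) lies 19 mm behind it; z points along the fingers, y is the line along which they close (so a half turn about z gives the same grasp; the last joint's range is limited). The gripper opens to 85 mm and grips with 20 to 120 N. Pads are 22 mm wide; open, the fingers measure 114 mm over their backs; the gripper's body (76 mm by 85 mm) begins 54 mm behind the grasp point. The pads swing forward as they close: fully open they stand 13 mm farther back than shut.
Start: joints at [-11.62, 14.817, 87.949, -0, 77.235, -11.62], TCP at [550.005, 0.023, 231.31] pointing down, gripper open.
Joint ranges: [-179.93, 179.93], [-52.35, 119.4], [10.71, 147.94], [-69.91, 249.91], [12.55, 155.21], [-178.61, 178.61]. Speed limits (degrees/s): [147.25, 147.25, 180, 180, 180, 180].

## Interface

Orientations are given as a 3x3 rotation matrix whose columns are the frame's x, y, z axes.
In Python, from bench import read_state, get_image, camera_model, job_done, outline_of gives the robot as it stands.
- The arm moves only by the tool play_rows, never from a script. Its argument "series" is a list of rows, each a list of 3 entries, a list of its own where there are three numbers: the finger opening in mm, from 0 to 85.4, then the shift along the tool's x, y, z in units of 40 mm (1.0 is 40 mm), then the turn, a rotation vector about the tool's x, y, z in units of 5 degrees (1.0 is 5 degrees). A call has 1 to 8 rows; each row shifts and turns the commanded pose from where the row before left it, along the tool's axes as they then stand; what a row does not reach is not made up. A row lasts 1/12 s, in which the tool goes at most 41.7 mm and 7.16 degrees, less where a joint would pass 70% of its speed; a pose out of reach is approached as far as the arm can. A call is refused whole if a number of a shift passes 1 or a number of a turn 1, either way. A call with a gripper value outside its range is refused whole. The fingers move at their own pace and stop on an object; the grip force is fixed at half the most. Time passes only in rows, so rows that do not move let the fingers close. It gives the time, the measured TCP pose, the force, the opening and the grip force at its end, in the units of the state.
- read_state(): the state, without advancing time (a new reading comes with each control period).
- get_image(name): name is "scene" or "side" or "wrist"; returns the picture (480x640x3 uint8, red, green, blue); there is no depth.
- camera_model(name): a dict with "fov_y" (degrees; the focal length in pixels is half the picture's height over the tangent of half this angle, whatever the lens; pixels are square), "cx", "cy" (the principal point, pixels), "R" (3x3) and "t" (3): a world point X has camera coordinates R X + t. Camera axes: x right, y down, z forward; pixel columns grow to the right and rows downward; lengths in mm; the calibration is good to about 2 mm. A picture is of the moment at which its call begins: read the wrist's pose just before it. camera_model takes no time and is no camera call; for the wrist camera it gives the pose at the moment of the call.
- job_done(): hands the job in; it is judged then, once.
Trained networks look in the newest picture that a camera, given by its name, has taken for a name from the list of things; names that differ only in an ending like _2 or _b are one class to them, and where a whole thing is asked for, a point or a joint stands for the part that bears it (a point fixed in the world has none). Each returns a list of dicts, best first, with "confidence" (0 to 1); they miss things now and then, are a little off and sometimes report something else, mostly with a low value. They report only what shows in the picture. A call takes as long as a camera call. They do not tell look-alikes from the thing itself.
- outline_of(query, camera): "pixels" (480x640 bool, what is visible of it) and "centre" ([column, row] in pixels, amid what is visible of it).
The state is a dict: "clock": time; "joint_pos": joint angles; "qd": joint speeds; "joint_torque": joint torques, N m; "tool_pos": TCP position; "eef_rot": TCP orientation; "force": force on the tool from outside, world axes, zero at the start; "moment": the same for the moment, N m; "opening": finger opening in mm; "grasp_force": force on a finger pad.
Only numpy, scipy, OpenCV 4.12 (cv2) and the standard library are available. Lean on these libraries where they do the work, as an engineer would, in place of code of your own. Each camera call takes 0.05 s, during which the arm holds its last target. There are 200 camera calls.

## Working session

There is one attempt and no reset: what is moved stays moved. The work goes in short steps, Python scripts to look and compute and a tool call to move; the robot and the scene stay as the last step left them, time stands still between calls to the robot, and variables do not carry over. Pictures are saved under pics/ and viewed, at most 10 in all, crops included, and the job is handed in when it is done.

Besides the shell and the picture viewer there is one more tool, called after "Call:" by a JSON object that holds its "name" and its "arguments". play_rows: Moves the arm, as the interface text tells. Its arguments: {"type":"object","properties":{"series":{"type":"array"}},"required":["series"]}

```bash
mkdir -p pics; cat > h.py <<'E'
import numpy as np, cv2
from bench import *
def K(m):
    f=240/np.tan(np.radians(m['fov_y'])/2); return f,m['cx'],m['cy']
def proj(m,X):
    f,cx,cy=K(m); c=np.array(m['R'])@np.array(X,float)+np.array(m['t']); return np.array([f*c[0]/c[2]+cx,f*c[1]/c[2]+cy])
def onz(m,uv,z):
    f,cx,cy=K(m); R=np.array(m['R']); o=-R.T@np.array(m['t']); d=R.T@np.array([(uv[0]-cx)/f,(uv[1]-cy)/f,1]); return o+d*(z-o[2])/d[2]
def save(n,im): cv2.imwrite('pics/'+n,im[:,:,::-1])
E
python3 - <<'E'
from h import *
s=read_state(); print(s['clock'],s['tool_pos'],np.round(s['eef_rot'],3).tolist())
for c in ['scene','side','wrist']:
    im=get_image(c); m=camera_model(c); save(c+'0.png',im)
    print(c,m['fov_y'],(-np.array(m['R']).T@np.array(m['t'])).round(),np.round(m['R'],2).tolist())
    for q in ['dust_cap','slide_grip','viewer','agar_dish']:
        for r in outline_of(q,c)[:3]:
            ys,xs=np.where(r['pixels']); print(q,round(r['confidence'],2),np.round(r['centre'],1),xs.min(),xs.max(),ys.min(),ys.max())
a=[cv2.resize(cv2.imread(f'pics/{c}0.png'),(400,300)) for c in ['side','wrist']]
cv2.imwrite('pics/sw.png',np.hstack(a))
E
```

```text
0.0 [5.49457019e+02 1.20168445e-01 2.30476291e+02] [[-0.0, 1.0, -0.002], [1.0, 0.0, 0.0], [0.0, -0.002, -1.0]]
scene 50.31043034852616 [-193. -842.  662.] [[0.67, -0.74, -0.01], [-0.36, -0.32, -0.88], [0.65, 0.59, -0.48]]
dust_cap 0.92 [433.7 288.4] 419 441 278 300
dust_cap 0.88 [339.2 358.7] 326 353 348 377
dust_cap 0.74 [292.7 292.3] 280 301 283 305
slide_grip 0.83 [371.6 293.1] 354 384 234 313
viewer 0.57 [374.4 299.4] 331 410 233 335
agar_dish 0.81 [358.5 313.9] 346 386 295 323
side 56.79199085527936 [-563. -375.  598.] [[0.16, -0.99, -0.02], [-0.38, -0.04, -0.92], [0.91, 0.15, -0.39]]
dust_cap 0.75 [433.3 288.9] 424 442 280 297
dust_cap 0.7 [307.5 290.6] 297 315 282 299
dust_cap 0.66 [388.6 314.1] 380 400 306 325
slide_grip 0.67 [375.1 258.1] 340 406 227 274
slide_grip 0.52 [428.4 296.9] 423 433 287 308
slide_grip 0.21 [372.  240.2] 362 380 232 249
viewer 0.97 [375.2 260.9] 336 406 228 303
agar_dish 0.89 [371.1 280.9] 354 386 271 290
wrist 61.29082978682282 [550.  74. 375.] [[1.0, 0.0, -0.0], [0.0, -0.96, 0.29], [-0.0, -0.29, -0.96]]
dust_cap 0.65 [244.1 355.4] 218 269 328 384
viewer 0.65 [302.  428.1] 268 333 409 442
```

View pics/scene0.png

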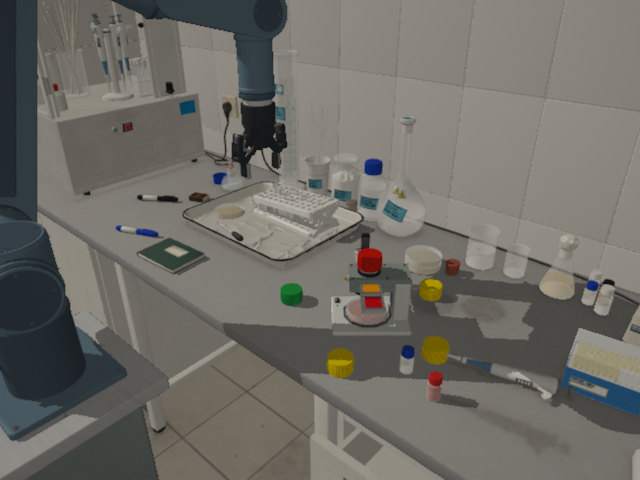

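View pics/sw.png

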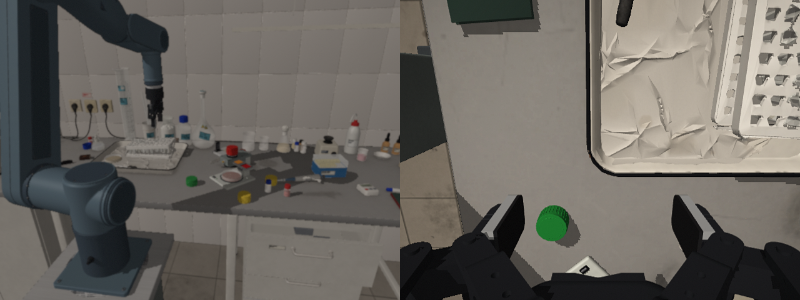

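The scene picture shows the red cap on the viewer's eyepiece at about (370,262). Yellow caps are at (431,290), (435,350) and (340,363), and a green one at (291,295). Only the cap on the eyepiece is red and at head height. The black grip stands behind it at (366,242). The wrist view shows the green cap and only a corner of the viewer.

```bash
cat >> h.py <<'E'
def red(im):
    h=cv2.cvtColor(im,cv2.COLOR_RGB2HSV); return (((h[...,0]<6)|(h[...,0]>174))&(h[...,1]>190)&(h[...,2]>60)).astype(np.uint8)
def comps(mask,amin=40):
    n,l,st,c=cv2.connectedComponentsWithStats(mask); return [(st[i].tolist(),c[i].round(1).tolist()) for i in range(1,n) if st[i][4]>amin]
E
python3 - <<'E'
from h import *
P=[];
for c in ['scene','side']:
    im=cv2.imread(f'pics/{c}0.png')[:,:,::-1].copy(); m=camera_model(c)
    for st,ce in comps(red(im)): print(c,st,ce,onz(m,ce,144).round())
im=cv2.imread('pics/scene0.png')[215:345,320:450]; a=cv2.resize(im,None,fx=4,fy=4,interpolation=2)
im=cv2.imread('pics/side0.png')[215:315,320:420]; b=cv2.resize(im,(270,270))
cv2.imwrite('pics/crop.png',np.hstack([a,np.vstack([b,b*0])[:520]]))
E
```

```text
scene [358, 248, 24, 24, 500] [369.2, 259.8] [ 532. -328.  144.]
scene [365, 298, 17, 9, 143] [373.0, 302.0] [ 419. -420.  144.]
scene [429, 372, 13, 14, 145] [435.3, 378.2] [ 326. -598.  144.]
side [363, 233, 17, 15, 222] [371.0, 240.1] [ 526. -329.  144.]
```

View pics/crop.png

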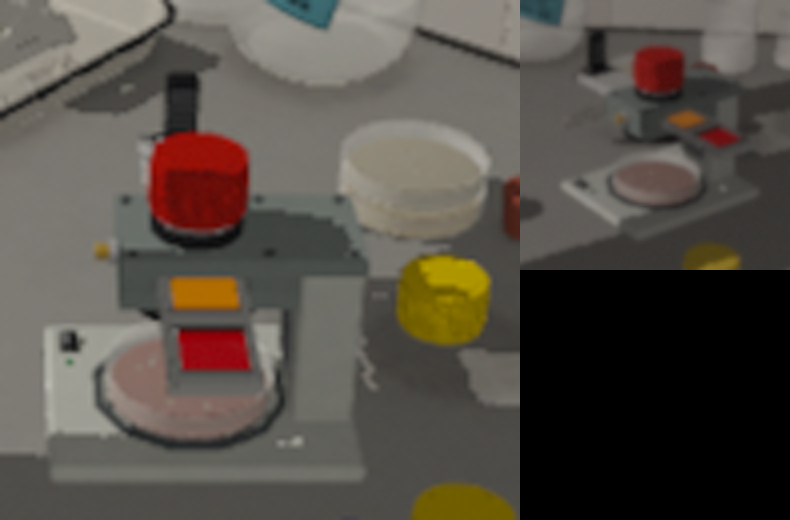

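The crop confirms it: the red cap sits on the black eyepiece above the grey head, and the black grip stands behind it on the slide. The orange and red filters are at the near end, so viewer yaw is about -45°. I'll move the wrist camera over it.

Call:
{"name": "play_rows", "arguments": {"series": [[85,[-1,0,-0.2],[0,0,0]],[85,[-1,0,-0.2],[0,0,0]],[85,[-1,0,-0.2],[0,0,0]],[85,[-1,0,-0.2],[0,0,0]],[85,[-1,0,-0.2],[0,0,0]],[85,[-1,0,-0.2],[0,0,0]],[85,[-1,0,-0.2],[0,0,0]],[85,[-1,0,-0.2],[0,0,0]]]}}

```text
clock: 1.42
tool_pos: [549.6, -321.9, 295.8]
eef_rot: [[0.0, 1.0, 0.0], [1.0, -0.0, -0.0], [-0.0, 0.0, -1.0]]
force: [1.0, -0.1, 0.3]
opening: 84.6
grasp_force: 0.0
```

Call:
{"name": "play_rows", "arguments": {"series": [[85,[0,0,0],[0,0,0]],[85,[0,0,0],[0,0,0]]]}}

```text
clock: 1.58
tool_pos: [549.6, -322.5, 294.9]
eef_rot: [[0.004, 1.0, -0.0], [1.0, -0.004, 0.0], [0.0, -0.0, -1.0]]
force: [-0.0, 0.5, 0.3]
opening: 85.0
grasp_force: 0.0
```

```bash
python3 - <<'E'
from h import *
s=read_state(); print(s['tool_pos'],np.round(s['eef_rot'],3).tolist(),np.round(s['joint_pos'],1))
m=camera_model('wrist'); im=get_image('wrist'); save('w1.png',im)
for st,ce in comps(red(im)): print(st,ce,onz(m,ce,155).round(1),onz(m,ce,103).round(1))
for q in ['dust_cap','slide_grip','viewer','filter_slide']:
    for r in outline_of(q,'wrist')[:3]:
        ys,xs=np.where(r['pixels']); print(q,round(r['confidence'],2),np.round(r['centre'],1),xs.min(),xs.max(),ys.min(),ys.max())
E
```

```text
[ 549.55252789 -322.52360044  294.90780684] [[0.004, 1.0, -0.0], [1.0, -0.004, 0.0], [0.0, -0.0, -1.0]] [-40.4  22.3  68.6  -0.   89.1 -40.2]
[261, 191, 69, 73, 3857] [295.5, 227.1] [ 534.3 -325.1  155. ] [ 531.4 -339.2  103. ]
[198, 258, 50, 48, 1238] [222.7, 282.0] [ 478.5 -367.9  155. ] [ 465.4 -389.8  103. ]
[202, 382, 21, 23, 368] [211.9, 392.5] [ 462.6 -466.5  155. ] [ 446.5 -506.4  103. ]
dust_cap 0.96 [295.4 337. ] 275 317 314 362
dust_cap 0.69 [237.4  19.7] 208 265 0 46
dust_cap 0.67 [296.4 226.6] 261 329 191 262
slide_grip 0.63 [336.3 179.7] 184 423 97 315
viewer 0.58 [319.4 189.4] 184 423 96 316
filter_slide 0.8 [336.  181.5] 183 423 97 315
```

View pics/w1.png

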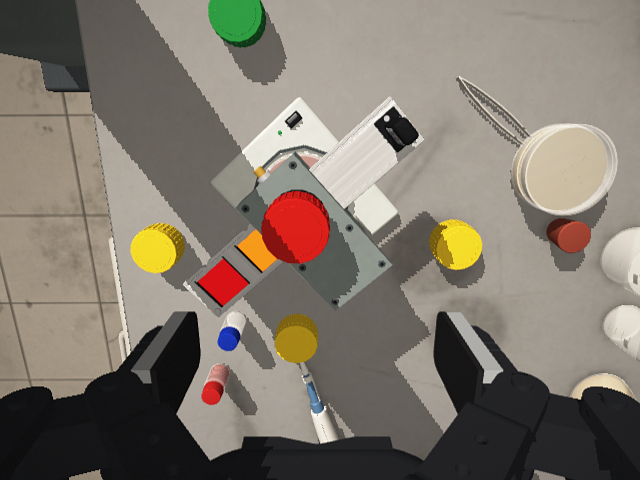

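The wrist picture shows the head corners at about (296,152), (392,263), (336,309) and (238,208). The red cap is at (296,227), the grip top at about (404,130), and the slide ends at (391,97)/(424,135) and (184,290)/(221,315). Next I'll fit the viewer pose.

```bash
python3 - <<'E'
from h import *
from scipy.optimize import least_squares
m=camera_model('wrist'); im=get_image('wrist')
V=[(-40,32,117),(83,32,117),(83,-32,117),(-40,-32,117)]; U=[(296,152),(392,263),(336,309),(238,208)]
def W(p,v): c,s=np.cos(p[2]),np.sin(p[2]); return [p[0]+c*v[0]-s*v[1],p[1]+s*v[0]+c*v[1],v[2]]
f=lambda p:np.concatenate([proj(m,W(p,v))-u for v,u in zip(V,U)])
r=least_squares(f,[530,-328,-.8]); p=r.x; print(p[:2].round(1),np.degrees(p[2]).round(2),r.fun.round(1))
print('slide ends yaw',[np.degrees(np.arctan2(*(lambda d:(-d[0],d[1]))((onz(m,a,106)-onz(m,b,106))[:2]))).round(2) for a,b in [((391,97),(184,290)),((424,135),(221,315))]])
# cap: fit top circle on red mask outline (top z159 r24.5 + rim z129 hull)
lab=red(im); n,l,st,c=cv2.connectedComponentsWithStats(lab)
k=l[227,295]; mask=l==k
h=cv2.convexHull(np.argwhere(mask)[:,::-1].astype(np.int32))[:,0]
t=np.linspace(0,2*np.pi,72)
def sil(q):
    pts=np.array([proj(m,[q[0]+24.5*np.cos(a),q[1]+24.5*np.sin(a),z]) for z in(159,129) for a in t]); return cv2.convexHull(pts.astype(np.float32))
g=lambda q:[cv2.pointPolygonTest(sil(q),(float(a),float(b)),True) for a,b in h]
q=least_squares(g,p[:2],diff_step=1e-3); print('cap',q.x.round(1),np.std(q.fun).round(2),np.mean(q.fun).round(2))
# grip: dark blob near
g=cv2.cvtColor(im,cv2.COLOR_RGB2GRAY)
for j in (.0,.01,.02,.03,.035):
    print(j,[proj(m,W(p,(sx*9,95+1000*j+sy*6,150))).round().astype(int).tolist() for sx,sy in [(-1,-1),(1,-1),(1,1),(-1,1)]])
crop=im[80:180,350:450]; cv2.imwrite('pics/grip.png',cv2.resize(crop[:,:,::-1],None,fx=5,fy=5,interpolation=0))
E
```

```text
[ 536.2 -322.5] -48.21 [-0.8  0.8  1.6  0.7  0.3  0.4 -1.  -1.7]
slide ends yaw [np.float64(-47.14), np.float64(-47.23)]
cap [ 534.  -327.1] 0.36 0.36
0.0 [[384, 135], [400, 155], [414, 143], [398, 123]]
0.01 [[395, 125], [412, 145], [425, 133], [409, 113]]
0.02 [[407, 115], [423, 135], [437, 123], [421, 103]]
0.03 [[419, 105], [435, 125], [449, 113], [433, 92]]
0.035 [[425, 99], [441, 120], [455, 108], [439, 87]]
```

View pics/grip.png

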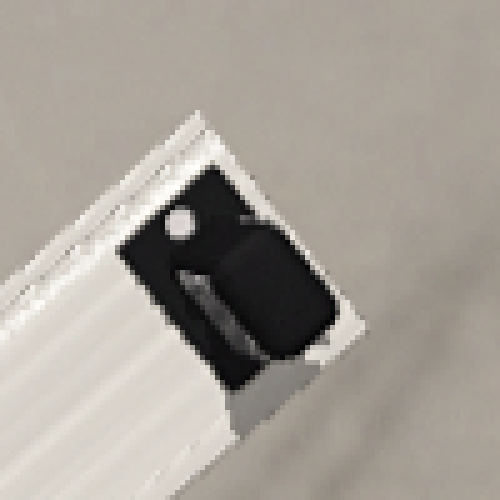

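Call:
{"name": "play_rows", "arguments": {"series": [[85,[-0.04,-0.13,0.8],[0,0,0]],[85,[-0.04,-0.13,0.8],[0,0,0]],[85,[-0.03,-0.13,0.75],[0,0,0]],[85,[0,0,0],[0,0,0]]]}}

```text
clock: 2.22
tool_pos: [530.9, -320.8, 194.8]
eef_rot: [[-0.001, 1.0, -0.009], [1.0, 0.001, 0.008], [0.008, -0.009, -1.0]]
force: [-0.9, 1.3, -1.2]
opening: 84.8
grasp_force: 0.0
```

```bash
cat > cap.py <<'E'
from h import *
from scipy.optimize import least_squares
s=read_state(); print(s['tool_pos'].round(1) if hasattr(s['tool_pos'],'round') else s['tool_pos'])
m=camera_model('wrist'); im=get_image('wrist'); save('w2.png',im)
n,l,st,c=cv2.connectedComponentsWithStats(red(im)); k=1+np.argmax(st[1:,4]); print(st[k],c[k])
h=cv2.convexHull(np.argwhere(l==k)[:,::-1].astype(np.int32))[:,0]
t=np.linspace(0,2*np.pi,72)
def sil(q):
    pts=np.array([proj(m,[q[0]+24.5*np.cos(a),q[1]+24.5*np.sin(a),z]) for z in(159,129) for a in t]); return cv2.convexHull(pts.astype(np.float32))
g=lambda q:[cv2.pointPolygonTest(sil(q),(float(a),float(b)),True) for a,b in h]
q=least_squares(g,[534,-327],diff_step=1e-3,loss='soft_l1'); print('cap',q.x.round(1),np.std(q.fun).round(2),np.mean(q.fun).round(2))
# gripper axis point: midpoint projection
print('tcp px',proj(m,s['tool_pos']))
E
python3 cap.py
```

```text
[ 530.9 -320.8  194.8]
[ 274  228  101  109 8632] [323.61179333 283.22740964]
cap [ 534.1 -327.3] 0.58 0.43
tcp px [316.15793438 313.82224191]
```

View pics/w2.png

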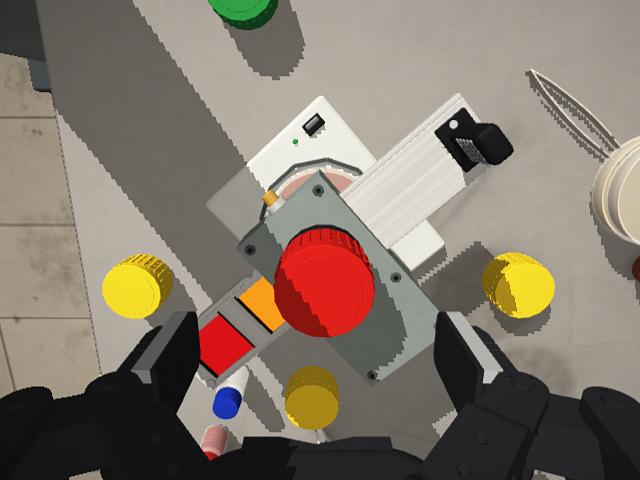

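The cap is at (324,283), between the open fingers, with a consistent fit at (534.1, -327.3). I'll let the arm settle and reread it.

Call:
{"name": "play_rows", "arguments": {"series": [[85,[0,0,0],[0,0,0]],[85,[0,0,0],[0,0,0]],[85,[0,0,0],[0,0,0]]]}}

```text
clock: 2.52
tool_pos: [535.9, -325.0, 204.1]
eef_rot: [[-0.001, 1.0, 0.004], [1.0, 0.001, -0.003], [-0.003, 0.004, -1.0]]
force: [-0.3, -0.3, 0.2]
opening: 85.2
grasp_force: 0.0
```

```bash
python3 cap.py
```

```text
[ 535.9 -325.   204.1]
[ 264  215   98  105 7960] [312.45753769 267.55967337]
cap [ 534.  -327.2] 0.53 0.32
tcp px [316.08603275 313.80466572]
```

Call:
{"name": "play_rows", "arguments": {"series": [[85,[-0.02,-0.02,0.2],[0,0,0]],[85,[-0.02,-0.02,0.3],[0,0,0]],[85,[-0.01,0,0.3],[0,0,0]],[85,[0,0,0.2],[0,0,0]],[85,[0,0,0.1],[0,0,0]],[85,[0,0,0],[0,0,0]],[85,[0,0,0],[0,0,0]],[85,[0,0,0],[0,0,0]]]}}

```text
clock: 3.23
tool_pos: [533.2, -326.7, 158.0]
eef_rot: [[-0.0, 1.0, 0.001], [1.0, 0.0, -0.001], [-0.001, 0.001, -1.0]]
force: [-0.9, -0.2, -0.3]
opening: 85.0
grasp_force: 0.0
```

```bash
python3 cap.py
```

```text
[ 533.2 -326.7  158. ]
[  257   236   125   134 13095] [318.46567392 304.13997709]
cap [ 534.1 -327.1] 0.81 0.47
tcp px [316.12486029 313.83588631]
```

Call:
{"name": "play_rows", "arguments": {"series": [[85,[0,0.02,0.2],[0,0,0]],[85,[0,0,0.2],[0,0,0]],[85,[0,0,0.2],[0,0,0]],[85,[0,0,0.1],[0,0,0]],[85,[0,0,0],[0,0,0]],[85,[0,0,0],[0,0,0]],[60,[0,0,0],[0,0,0]],[55,[0,0,0],[0,0,0]]]}}

```text
clock: 3.95
tool_pos: [533.8, -326.6, 129.7]
eef_rot: [[0.0, 1.0, 0.001], [1.0, -0.0, -0.001], [-0.001, 0.001, -1.0]]
force: [0.1, -0.4, 0.9]
opening: 63.6
grasp_force: 0.0
```

Call:
{"name": "play_rows", "arguments": {"series": [[50,[0,0,0],[0,0,0]],[46,[0,0,0],[0,0,0]],[42,[0,0,0],[0,0,0]],[40,[0,0,0],[0,0,0]],[40,[0,0,0],[0,0,0]],[40,[0,0,0],[0,0,0]]]}}

```text
clock: 4.45
tool_pos: [533.9, -326.6, 130.0]
eef_rot: [[-0.0, 1.0, 0.001], [1.0, 0.0, -0.001], [-0.001, 0.001, -1.0]]
force: [-0.6, 0.5, 6.0]
opening: 47.0
grasp_force: 61.1
```

Call:
{"name": "play_rows", "arguments": {"series": [[40,[0,0,-0.1],[0,0,0]],[40,[0,0,-0.2],[0,0,0]],[40,[0,0,-0.2],[0,0,0]],[40,[0,0,-0.2],[0,0,0]],[40,[0,0,-0.2],[0,0,0]],[40,[0,0,-0.2],[0,0,0]],[40,[0,0,-0.3],[0,0,0]],[40,[0,0,-0.5],[0,0,0]]]}}

```text
clock: 5.12
tool_pos: [532.6, -325.5, 204.7]
eef_rot: [[0.0, 1.0, -0.003], [1.0, 0.0, 0.002], [0.002, -0.003, -1.0]]
force: [0.1, -0.7, -0.2]
opening: 46.9
grasp_force: 62.6
```

Call:
{"name": "play_rows", "arguments": {"series": [[40,[0,0,-0.4],[0,0,0]],[40,[0,0,-0.1],[0,0,0]],[40,[0,0,0],[0,0,0]],[40,[0,0,0],[0,0,0]]]}}

```text
clock: 5.45
tool_pos: [533.4, -326.2, 225.1]
eef_rot: [[-0.0, 1.0, -0.0], [1.0, 0.0, 0.0], [0.0, -0.0, -1.0]]
force: [-0.3, -0.1, -0.7]
opening: 47.0
grasp_force: 62.6
```

```bash
python3 - <<'E'
from h import *
a=get_image('scene');w=get_image('wrist');m=camera_model('wrist')
a=cv2.resize(a[150:350,270:470],(400,400)); b=cv2.resize(w,(400,300)); b=np.vstack([b,np.zeros((100,400,3),np.uint8)])
save('lift.png',np.hstack([a,b]))
E
```

```text
(no output)
```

View pics/lift.png

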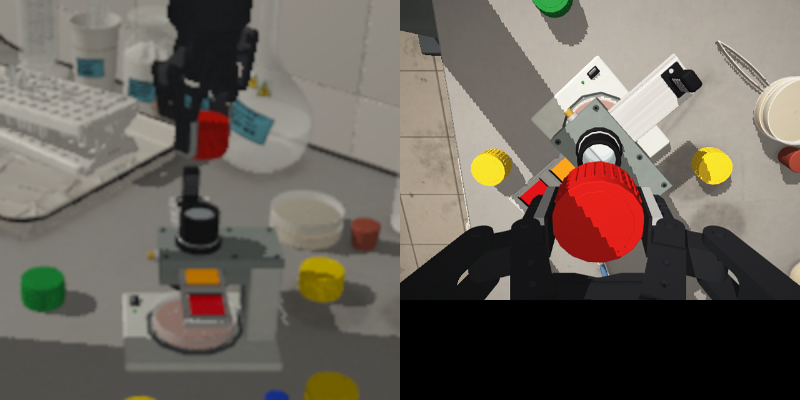

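The cap is lifted clear and level, and the eyepiece is bare (scene crop (200,215)). I'll carry it to the free spot at (430, 30).

Call:
{"name": "play_rows", "arguments": {"series": [[40,[0.5,-0.15,0],[0,0,0]],[40,[0.9,-0.25,0],[0,0,0]],[40,[0.9,-0.25,0],[0,0,0]],[40,[0.9,-0.25,0],[0,0,0]],[40,[0.9,-0.25,0],[0,0,0]],[40,[0.9,-0.25,0],[0,0,0]],[40,[0.9,-0.25,0],[0,0,0]],[40,[0.9,-0.25,0],[0,0,0]]]}}

```text
clock: 6.22
tool_pos: [456.2, -52.6, 224.3]
eef_rot: [[0.0, 1.0, -0.002], [1.0, -0.0, 0.001], [0.001, -0.002, -1.0]]
force: [0.8, 0.8, -0.2]
opening: 46.8
grasp_force: 62.6
```

Call:
{"name": "play_rows", "arguments": {"series": [[40,[0.9,-0.3,0.2],[0,0,0]],[40,[0.9,-0.3,0.4],[0,0,0]],[40,[0.3,-0.1,0.6],[0,0,0]],[40,[0,0,0.6],[0,0,0]],[40,[0,0,0.5],[0,0,0]],[40,[0,0,0.4],[0,0,0]],[40,[0,0,0.3],[0,0,0]],[40,[0,0,0],[0,0,0]]]}}

```text
clock: 6.88
tool_pos: [426.8, 30.2, 102.3]
eef_rot: [[-0.0, 1.0, -0.007], [1.0, 0.0, 0.001], [0.001, -0.007, -1.0]]
force: [-0.9, 0.0, 0.4]
opening: 46.7
grasp_force: 62.6
```

Call:
{"name": "play_rows", "arguments": {"series": [[40,[0,0,0],[0,0,0]],[40,[0,0,0],[0,0,0]]]}}

```text
clock: 7.05
tool_pos: [429.8, 29.6, 105.6]
eef_rot: [[0.0, 1.0, 0.0], [1.0, -0.0, 0.0], [0.0, 0.0, -1.0]]
force: [-0.5, -0.0, -0.1]
opening: 46.8
grasp_force: 62.6
```

Descend another 96 mm, then creep down.

Call:
{"name": "play_rows", "arguments": {"series": [[40,[0,0,0.4],[0,0,0]],[40,[0,0,0.5],[0,0,0]],[40,[0,0,0.5],[0,0,0]],[40,[0,0,0.4],[0,0,0]],[40,[0,0,0.2],[0,0,0]],[40,[0,0,0.1],[0,0,0]],[40,[0,0,0],[0,0,0]],[40,[0,0,0],[0,0,0]]]}}

```text
clock: 7.72
tool_pos: [430.4, 29.5, 22.1]
eef_rot: [[0.0, 1.0, 0.001], [1.0, -0.0, -0.0], [-0.0, 0.001, -1.0]]
force: [-0.6, -0.5, 0.5]
opening: 47.1
grasp_force: 62.6
```

Call:
{"name": "play_rows", "arguments": {"series": [[40,[0,0,0.1],[0,0,0]],[40,[0,0,0.1],[0,0,0]],[40,[0,0,0.05],[0,0,0]],[40,[0,0,0.03],[0,0,0]],[40,[0,0,0],[0,0,0]],[40,[0,0,0],[0,0,0]]]}}

```text
clock: 8.22
tool_pos: [429.5, 29.6, 10.1]
eef_rot: [[0.0, 1.0, -0.0], [1.0, -0.0, 0.0], [0.0, -0.0, -1.0]]
force: [-0.8, -0.5, -0.5]
opening: 46.9
grasp_force: 62.6
```

Call:
{"name": "play_rows", "arguments": {"series": [[40,[0,0,0.06],[0,0,0]],[40,[0,0,0.05],[0,0,0]],[40,[0,0,0.03],[0,0,0]],[40,[0,0,0.03],[0,0,0]],[40,[0,0,0],[0,0,0]],[40,[0,0,0],[0,0,0]]]}}

```text
clock: 8.72
tool_pos: [429.5, 29.6, 3.2]
eef_rot: [[-0.0, 1.0, -0.0], [1.0, 0.0, 0.0], [0.0, -0.0, -1.0]]
force: [-0.4, 0.6, -0.3]
opening: 47.2
grasp_force: 62.6
```

Call:
{"name": "play_rows", "arguments": {"series": [[40,[0,0,0.03],[0,0,0]],[40,[0,0,0],[0,0,0]],[40,[0,0,0],[0,0,0]]]}}

```text
clock: 8.97
tool_pos: [429.5, 29.6, 2.1]
eef_rot: [[-0.0, 1.0, -0.0], [1.0, 0.0, 0.0], [0.0, -0.0, -1.0]]
force: [-0.1, -0.1, -0.7]
opening: 47.0
grasp_force: 62.6
```

Call:
{"name": "play_rows", "arguments": {"series": [[40,[0,0,0.02],[0,0,0]],[40,[0,0,0],[0,0,0]],[40,[0,0,0],[0,0,0]]]}}

```text
clock: 9.22
tool_pos: [429.6, 29.6, 1.3]
eef_rot: [[0.0, 1.0, -0.0], [1.0, -0.0, 0.0], [0.0, -0.0, -1.0]]
force: [-0.0, 0.3, -0.1]
opening: 46.8
grasp_force: 62.6
```

Call:
{"name": "play_rows", "arguments": {"series": [[40,[0,0,0.02],[0,0,0]],[40,[0,0,0],[0,0,0]],[40,[0,0,0],[0,0,0]]]}}

```text
clock: 9.47
tool_pos: [429.7, 29.6, 1.0]
eef_rot: [[-0.0, 1.0, 0.0], [1.0, 0.0, -0.0], [-0.0, 0.0, -1.0]]
force: [-1.3, -0.4, 6.2]
opening: 46.8
grasp_force: 63.6
```

Call:
{"name": "play_rows", "arguments": {"series": [[40,[0,0,0.02],[0,0,0]],[40,[0,0,0],[0,0,0]],[40,[0,0,0],[0,0,0]]]}}

```text
clock: 9.72
tool_pos: [429.7, 29.6, 1.0]
eef_rot: [[-0.0, 1.0, 0.001], [1.0, 0.0, -0.0], [-0.0, 0.001, -1.0]]
force: [-4.6, 0.6, 17.7]
opening: 47.2
grasp_force: 64.9
```

It's touching the bench. I'll relieve the push, then open.

Call:
{"name": "play_rows", "arguments": {"series": [[40,[0,0,-0.03],[0,0,0]],[40,[0,0,0],[0,0,0]],[50,[0,0,0],[0,0,0]],[55,[0,0,0],[0,0,0]],[60,[0,0,0],[0,0,0]],[70,[0,0,0],[0,0,0]],[80,[0,0,0],[0,0,0]],[85,[0,0,0],[0,0,0]]]}}

```text
clock: 10.38
tool_pos: [429.6, 29.6, 0.8]
eef_rot: [[0.0, 1.0, -0.0], [1.0, -0.0, 0.0], [0.0, -0.0, -1.0]]
force: [0.6, 0.2, 0.5]
opening: 84.7
grasp_force: 0.0
```

Call:
{"name": "play_rows", "arguments": {"series": [[85,[0,0,-0.1],[0,0,0]],[85,[0,0,-0.3],[0,0,0]],[85,[0,0,-0.5],[0,0,0]],[85,[0,0,-0.8],[0,0,0]],[85,[0,0,-1],[0,0,0]],[85,[0,0,-1],[0,0,0]],[85,[0,0,-1],[0,0,0]],[85,[0,0,-0.8],[0,0,0]]]}}

```text
clock: 11.05
tool_pos: [429.8, 29.6, 224.4]
eef_rot: [[-0.0, 1.0, 0.003], [1.0, 0.0, -0.001], [-0.001, 0.003, -1.0]]
force: [0.7, -0.2, 0.1]
opening: 84.9
grasp_force: 0.0
```

Call:
{"name": "play_rows", "arguments": {"series": [[85,[0,0,0],[0,0,0]],[85,[0,0,0],[0,0,0]]]}}

```text
clock: 11.22
tool_pos: [430.8, 29.4, 223.1]
eef_rot: [[-0.0, 1.0, 0.005], [1.0, 0.0, -0.001], [-0.001, 0.005, -1.0]]
force: [0.4, -0.4, -0.7]
opening: 84.8
grasp_force: 0.0
```

```bash
python3 - <<'E'
from h import *
m=camera_model('wrist'); im=get_image('wrist'); save('w3.png',im)
for st,ce in comps(red(im)): print(st,ce,onz(m,ce,20).round(1))
s=read_state(); print(np.array(s['tool_pos']).round(1))
W=[534,-327]; a=np.radians(-47.3); print([ (W[0]-np.sin(a)*(95+q),W[1]+np.cos(a)*(95+q)) for q in (0,10)])
E
```

```text
[286, 175, 58, 61, 2694] [314.3, 205.6] [429.8  28.9  20. ]
[429.5  29.7 221.3]
[(np.float64(603.8168865392462), np.float64(-262.5748313625333)), (np.float64(611.1660324907458), np.float64(-255.7932346638526))]
```

```bash
python3 - <<'E'
from h import *
m=camera_model('scene')
for n,uv in dict(flask=(400,228),bottle=(372,215),dish=(423,268),tray=(277,258),traycorner=(362,218)).items(): print(n,onz(m,uv,0).round())
b=onz(m,(400,228),0)
for z in (150,200,250,300): print(z,proj(m,[b[0],b[1],z]).round())
E
```

```text
flask [ 936. -143.    0.]
bottle [953. -31.   0.]
dish [ 789. -309.    0.]
tray [584.  -1.   0.]
traycorner [917. -21.   0.]
150 [404. 179.]
200 [405. 161.]
250 [407. 143.]
300 [408. 124.]
```

Call:
{"name": "play_rows", "arguments": {"series": [[85,[-0.5,0.3,0],[0,0,0]],[85,[-0.88,0.52,0],[0,0,0]],[85,[-0.88,0.52,0],[0,0,0]],[85,[-0.88,0.52,0],[0,0,0]],[85,[-0.88,0.52,0],[0,0,0]],[85,[-0.88,0.52,0],[0,0,0]],[85,[-0.88,0.52,0],[0,0,0]],[85,[-0.88,0.52,0],[0,0,0]]]}}

```text
clock: 11.93
tool_pos: [586.8, -238.0, 217.9]
eef_rot: [[0.0, 1.0, -0.004], [1.0, -0.0, 0.003], [0.003, -0.004, -1.0]]
force: [0.8, 0.3, 0.5]
opening: 84.8
grasp_force: 0.0
```

Call:
{"name": "play_rows", "arguments": {"series": [[85,[-0.5,0.35,0],[0,0,0]],[85,[0,0,0],[0,0,-1]],[85,[0,0,0],[0,0,-1]],[85,[0,0,0],[0,0,-1]],[85,[0,0,0],[0,0,-1]],[85,[0,0,0],[0,0,-1]],[85,[0,0,0],[0,0,-1]],[85,[0,0,0],[0,0,-1]]]}}

```text
clock: 12.6
tool_pos: [600.1, -256.1, 217.8]
eef_rot: [[-0.577, 0.817, -0.004], [0.817, 0.577, 0.003], [0.005, -0.002, -1.0]]
force: [0.2, 0.2, -0.4]
opening: 85.2
grasp_force: 0.0
```

Call:
{"name": "play_rows", "arguments": {"series": [[85,[0,0,0],[0,0,-1]],[85,[0,0,0],[0,0,-0.55]],[85,[0,0,0],[0,0,0]],[85,[0,0,0],[0,0,0]],[85,[0,0,0],[0,0,0]]]}}

```text
clock: 13.02
tool_pos: [600.7, -256.5, 219.4]
eef_rot: [[-0.678, 0.735, -0.002], [0.735, 0.678, 0.001], [0.002, -0.001, -1.0]]
force: [0.2, 0.5, -0.4]
opening: 85.1
grasp_force: 0.0
```

```bash
python3 - <<'E'
from h import *
m=camera_model('wrist'); im=get_image('wrist'); save('w4.png',im)
s=read_state(); print(np.array(s['tool_pos']).round(1),np.round(s['eef_rot'],3).tolist(),np.round(s['joint_pos'],1))
E
```

```text
[ 600.8 -256.5  219.8] [[-0.678, 0.735, -0.002], [0.735, 0.678, 0.001], [0.002, -0.0, -1.0]] [-32.9  26.   73.3  -0.   80.8 -75.6]
```

View pics/w4.png

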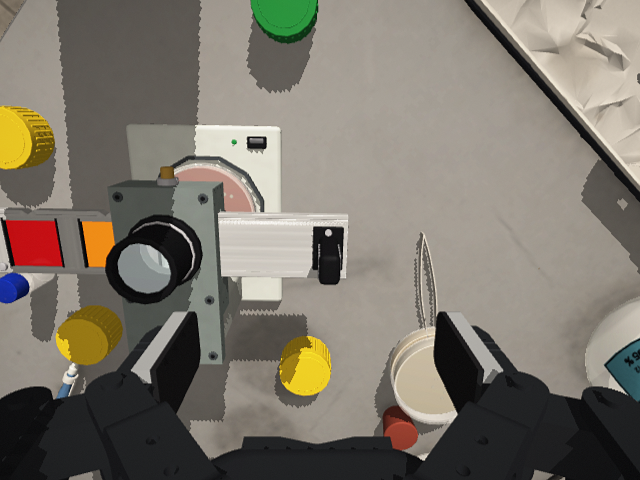

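The wrist view shows the grip at about (330,265) on its flange, the slide nearly level in the image with about 1° of tilt, and the bare eyepiece at (150,260). I'll measure the grip and yaw numerically.

```bash
cat > g.py <<'E'
from h import *
m=camera_model('wrist'); im=get_image('wrist'); s=read_state(); T=np.array(s['tool_pos']); R=np.array(s['eef_rot']); print(T.round(1),R[:,1].round(3))
g=cv2.cvtColor(im,cv2.COLOR_RGB2GRAY)
pt=proj(m,[606,-260,150])
n,l,st,c=cv2.connectedComponentsWithStats((g<60).astype(np.uint8))
best=min((i for i in range(1,n) if 150<st[i][4]<6000),key=lambda i:np.hypot(*(c[i]-pt))); x,y,w,h,_=st[best]; print(st[best],c[best])
for r in range(y,y+h,4 if h<80 else 8):
    xs=np.where(l[r]==best)[0]; print(r,xs.min(),xs.max(),end=' | ')
print()
for L in cv2.createLineSegmentDetector().detect(g)[0][:,0]:
    a,b=L[:2],L[2:]
    if np.hypot(*(a-b))>60 and abs(a[1]-b[1])<10 and 190<a[1]<300 and max(a[0],b[0])<400:
        d=(onz(m,b,106)-onz(m,a,106))[:2]; d*=np.sign(d[0]); print(L.round(1),'yaw',np.degrees(np.arctan2(-d[0],d[1])).round(2))
E
python3 g.py
```

```text
[ 601.  -256.6  220.2] [ 0.735  0.678 -0.   ]
[ 312  226   31   58 1429] [327.5353394  253.55213436]
226 321 321 | 230 313 342 | 234 313 342 | 238 313 342 | 242 313 342 | 246 313 342 | 250 313 342 | 254 313 341 | 258 313 341 | 262 313 341 | 266 312 341 | 270 319 339 | 274 319 339 | 278 319 339 | 282 321 337 | 
[345.6 213.2 278.2 211.8] yaw -48.46
[ 99.4 210.2  38.1 209.8] yaw -47.71
```

```bash
cat > g2.py <<'E'
from h import *
import sys
def go(u,v,yaw=-48.2):
    m=camera_model('wrist'); s=read_state(); T=np.array(s['tool_pos']); R=np.array(s['eef_rot'])
    a=np.radians(yaw); vx=np.array([np.cos(a),np.sin(a)])
    P=onz(m,(u,v),150)[:2]-9*vx; print('grip',P.round(1),'tool shift mm',(R.T@np.array([P[0]-T[0],P[1]-T[1],0])).round(1),T.round(1))
    e=np.array([534,-327.2]); d=P-e; print('rel cap in viewer frame',(d@vx).round(1),(d@[-vx[1],vx[0]]).round(1))
go(float(sys.argv[1]),float(sys.argv[2]))
E
python3 g2.py 329 283.5
```

```text
grip [ 611.1 -257.8] tool shift mm [-7.7  6.6 -0. ] [ 601.  -256.6  220.2]
rel cap in viewer frame -0.3 103.7
```

Call:
{"name": "play_rows", "arguments": {"series": [[70,[-0.1,0.1,0.2],[0,0,0.18]],[60,[-0.09,0.06,0.3],[0,0,0]],[60,[0,0,0.3],[0,0,0]],[60,[0,0,0.3],[0,0,0]],[60,[0,0,0.15],[0,0,0]],[60,[0,0,0],[0,0,0]],[60,[0,0,0],[0,0,0]],[60,[0,0,0],[0,0,0]]]}}

```text
clock: 13.78
tool_pos: [611.3, -258.3, 171.3]
eef_rot: [[-0.667, 0.745, 0.001], [0.745, 0.667, -0.0], [-0.001, 0.0, -1.0]]
force: [-0.0, -0.4, 0.1]
opening: 59.8
grasp_force: 0.0
```

```bash
python3 g.py; python3 - <<'E'
from h import *
save('w5.png',get_image('wrist'))
E
```

```text
[ 611.4 -258.3  171.7] [0.745 0.667 0.   ]
[ 299  234   38   75 2314] [317.53932584 269.01555748]
234 301 333 | 238 300 336 | 242 300 336 | 246 299 336 | 250 300 336 | 254 300 335 | 258 299 335 | 262 300 335 | 266 300 335 | 270 300 335 | 274 300 335 | 278 300 335 | 282 300 335 | 286 303 330 | 290 305 331 | 294 305 331 | 298 305 330 | 302 305 330 | 306 307 329 | 
[339.4 218.2 184.4 217.2] yaw -48.47
[190.6 295.  251.9 293.6] yaw -46.61
[261.9 224.4 184.4 224.4] yaw -48.1
[339.4 225.8 274.4 226.2] yaw -47.79
[211.9 221.8 311.9 221.2] yaw -47.72
```

```bash
python3 g2.py 318 308.5
```

```text
grip [ 611.2 -257.9] tool shift mm [ 0.5  0.2 -0. ] [ 611.5 -258.4  171.9]
rel cap in viewer frame -0.2 103.8
```

Aligned within 1 mm. I'll descend to TCP z 113.

Call:
{"name": "play_rows", "arguments": {"series": [[60,[0,0,0.2],[0,0,0]],[60,[0,0,0.3],[0,0,0]],[60,[0,0,0.3],[0,0,0]],[60,[0,0,0.3],[0,0,0]],[60,[0,0,0.2],[0,0,0]],[60,[0,0,0.1],[0,0,0]],[60,[0,0,0],[0,0,0]],[60,[0,0,0],[0,0,0]]]}}

```text
clock: 14.55
tool_pos: [611.0, -258.1, 114.6]
eef_rot: [[-0.667, 0.745, -0.0], [0.745, 0.667, 0.0], [0.001, -0.0, -1.0]]
force: [0.1, -0.3, 0.1]
opening: 60.1
grasp_force: 0.0
```

Call:
{"name": "play_rows", "arguments": {"series": [[60,[0,0,0],[0,0,0]],[60,[0,0,0],[0,0,0]]]}}

```text
clock: 14.72
tool_pos: [611.5, -258.4, 115.7]
eef_rot: [[-0.667, 0.745, 0.001], [0.745, 0.667, -0.001], [-0.001, 0.0, -1.0]]
force: [-0.2, -0.1, 0.5]
opening: 60.1
grasp_force: 0.0
```

Call:
{"name": "play_rows", "arguments": {"series": [[45,[0,0,0],[0,0,0]],[30,[0,0,0],[0,0,0]],[22,[0,0,0],[0,0,0]],[16,[0,0,0],[0,0,0]],[12,[0,0,0],[0,0,0]],[8,[0,0,0],[0,0,0]],[4,[0,0,0],[0,0,0]],[2,[0,0,0],[0,0,0]]]}}

```text
clock: 15.38
tool_pos: [611.3, -257.9, 115.2]
eef_rot: [[-0.667, 0.745, 0.001], [0.745, 0.667, 0.0], [-0.0, 0.0, -1.0]]
force: [1.5, 0.9, 2.5]
opening: 11.0
grasp_force: 58.4
```

Call:
{"name": "play_rows", "arguments": {"series": [[2,[0,0,0],[0,0,0]],[2,[0,0,0],[0,0,0]]]}}

```text
clock: 15.55
tool_pos: [611.3, -257.9, 115.2]
eef_rot: [[-0.667, 0.745, 0.001], [0.745, 0.667, 0.0], [-0.0, 0.0, -1.0]]
force: [-0.1, 2.1, 2.9]
opening: 11.3
grasp_force: 58.5
```

Gripped. Estimated joint is about 9 mm, so amber lies about 41 mm further. I'll pull 36 mm, then creep.

Call:
{"name": "play_rows", "arguments": {"series": [[2,[0,0.05,0],[0,0,0]],[2,[0,0.1,0],[0,0,0]],[2,[0,0.15,0],[0,0,0]],[2,[0,0.2,0],[0,0,0]],[2,[0,0.2,0],[0,0,0]],[2,[0,0.12,0],[0,0,0]],[2,[0,0.08,0],[0,0,0]],[2,[0,0,0],[0,0,0]]]}}

```text
clock: 16.22
tool_pos: [637.5, -234.7, 115.2]
eef_rot: [[-0.667, 0.745, -0.001], [0.745, 0.667, -0.001], [-0.0, -0.001, -1.0]]
force: [-0.3, 0.2, 3.1]
opening: 11.4
grasp_force: 59.1
```

Call:
{"name": "play_rows", "arguments": {"series": [[2,[0,0,0],[0,0,0]],[2,[0,0,0],[0,0,0]]]}}

```text
clock: 16.38
tool_pos: [637.9, -234.2, 115.2]
eef_rot: [[-0.667, 0.745, 0.0], [0.745, 0.667, -0.0], [-0.0, 0.0, -1.0]]
force: [-1.4, -0.3, 4.0]
opening: 10.9
grasp_force: 59.2
```

Call:
{"name": "play_rows", "arguments": {"series": [[2,[0,0.02,0],[0,0,0]],[2,[0,0,0],[0,0,0]],[2,[0,0,0],[0,0,0]]]}}

```text
clock: 16.63
tool_pos: [638.1, -234.1, 115.1]
eef_rot: [[-0.667, 0.745, -0.001], [0.745, 0.667, -0.001], [-0.0, -0.001, -1.0]]
force: [-3.1, -2.3, 6.3]
opening: 11.2
grasp_force: 59.3
```

Call:
{"name": "play_rows", "arguments": {"series": [[2,[0,0.02,0],[0,0,0]],[2,[0,0,0],[0,0,0]],[2,[0,0,0],[0,0,0]]]}}

```text
clock: 16.88
tool_pos: [638.4, -233.7, 115.1]
eef_rot: [[-0.667, 0.745, -0.001], [0.745, 0.667, -0.001], [-0.0, -0.001, -1.0]]
force: [-3.5, -2.4, 5.8]
opening: 11.5
grasp_force: 59.4
```

Call:
{"name": "play_rows", "arguments": {"series": [[2,[0,0.025,0],[0,0,0]],[2,[0,0,0],[0,0,0]],[2,[0,0,0],[0,0,0]]]}}

```text
clock: 17.13
tool_pos: [639.5, -232.8, 115.1]
eef_rot: [[-0.667, 0.745, -0.0], [0.745, 0.667, -0.001], [-0.0, -0.001, -1.0]]
force: [-2.1, -0.8, 5.4]
opening: 11.3
grasp_force: 59.3
```

Call:
{"name": "play_rows", "arguments": {"series": [[2,[0,0.025,0],[0,0,0]],[2,[0,0,0],[0,0,0]],[2,[0,0,0],[0,0,0]]]}}

```text
clock: 17.38
tool_pos: [640.6, -231.8, 115.1]
eef_rot: [[-0.667, 0.745, 0.0], [0.745, 0.667, -0.0], [-0.0, 0.0, -1.0]]
force: [-1.2, -0.6, 5.2]
opening: 11.5
grasp_force: 59.3
```

Call:
{"name": "play_rows", "arguments": {"series": [[2,[0,0.025,0],[0,0,0]],[2,[0,0,0],[0,0,0]],[2,[0,0,0],[0,0,0]]]}}

```text
clock: 17.63
tool_pos: [642.0, -230.6, 115.1]
eef_rot: [[-0.667, 0.745, 0.001], [0.745, 0.667, 0.0], [-0.001, 0.001, -1.0]]
force: [1.1, 0.4, 5.0]
opening: 11.3
grasp_force: 59.2
```

Call:
{"name": "play_rows", "arguments": {"series": [[2,[0,0.02,0],[0,0,0]],[2,[0,0,0],[0,0,0]],[2,[0,0,0],[0,0,0]]]}}

```text
clock: 17.88
tool_pos: [642.3, -230.3, 115.1]
eef_rot: [[-0.667, 0.745, 0.001], [0.745, 0.667, -0.0], [-0.001, 0.001, -1.0]]
force: [-0.8, -0.0, 5.0]
opening: 11.1
grasp_force: 59.3
```

The ball drew the slide forward (force reversed, 1.8 mm jump). I'll probe slightly onward to confirm the notch.

Call:
{"name": "play_rows", "arguments": {"series": [[2,[0,0.02,0],[0,0,0]],[2,[0,0,0],[0,0,0]],[2,[0,0,0],[0,0,0]]]}}

```text
clock: 18.13
tool_pos: [642.5, -230.1, 115.1]
eef_rot: [[-0.667, 0.745, -0.0], [0.745, 0.667, -0.001], [-0.0, -0.0, -1.0]]
force: [-2.6, -0.2, 5.0]
opening: 11.3
grasp_force: 59.4
```

Call:
{"name": "play_rows", "arguments": {"series": [[2,[0,0.02,0],[0,0,0]],[2,[0,0,0],[0,0,0]],[2,[0,0,0],[0,0,0]]]}}

```text
clock: 18.38
tool_pos: [642.6, -230.1, 115.1]
eef_rot: [[-0.667, 0.745, -0.001], [0.745, 0.667, -0.001], [-0.0, -0.001, -1.0]]
force: [-4.6, -1.9, 6.2]
opening: 11.4
grasp_force: 59.5
```

The slide holds while the force climbs, so the ball is seated. I'll ease back to zero load and take a last look.

Call:
{"name": "play_rows", "arguments": {"series": [[2,[0,-0.03,0],[0,0,0]],[2,[0,-0.02,0],[0,0,0]],[2,[0,0,0],[0,0,0]],[2,[0,0,0],[0,0,0]]]}}

```text
clock: 18.72
tool_pos: [642.4, -230.3, 115.2]
eef_rot: [[-0.667, 0.745, 0.002], [0.745, 0.667, 0.0], [-0.001, 0.001, -1.0]]
force: [3.2, 1.8, 5.2]
opening: 11.3
grasp_force: 59.4
```

```bash
python3 - <<'E'
from h import *
a=get_image('scene');w=get_image('wrist')
a=cv2.resize(a[180:380,230:450],(440,400)); b=cv2.resize(w,(360,270)); b=np.vstack([b,np.zeros((130,360,3),np.uint8)])
save('fin.png',np.hstack([a,b]))
E
```

```text
(no output)
```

View pics/fin.png

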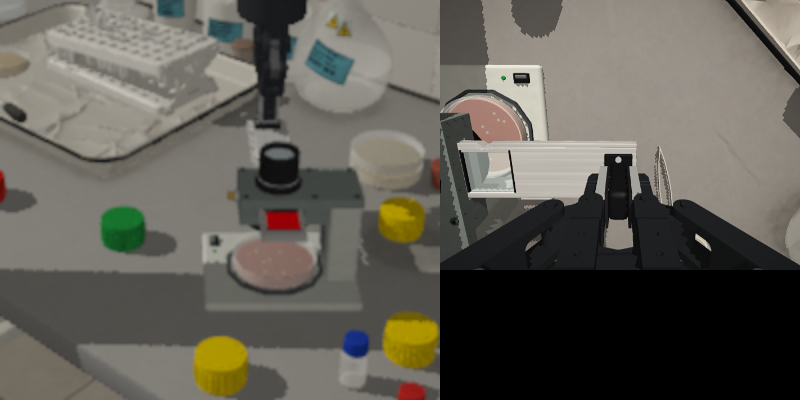

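The clear filter now shows on the grip side and only the red one remains at the near end (scene crop (283,220)), so amber is in the beam. The fingers still hold the grip. I'll relax the residual push and hand in.

Call:
{"name": "play_rows", "arguments": {"series": [[2,[0,0.02,0],[0,0,0]],[2,[0,0,0],[0,0,0]],[2,[0,0,0],[0,0,0]]]}}

```text
clock: 19.07
tool_pos: [642.4, -230.2, 115.1]
eef_rot: [[-0.667, 0.745, 0.0], [0.745, 0.667, -0.0], [-0.001, 0.0, -1.0]]
force: [2.3, 2.4, 5.9]
opening: 11.1
grasp_force: 59.5
```

```bash
python3 -c "
from bench import *
print(job_done())"
```

```text
the job is handed in; nothing more can be done
None
```

I set the red dust cap open side down on the bench at about x 0.43, y 0.03, pulled the slide out until its ball seated in the amber notch, and handed the job in at 19 s with the grip still held at about 59 N; no verdict came back.

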